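# Flip open the sugar tub that the scoop lies beside

### The job

Two matching lidded tubs stand on the counter, and the wooden scoop lies beside one of them. Push the lid of that tub up and over until it leans back open by itself, then leave it. Do not lift, tip or shove the tub along, keep the other tub shut, and leave the scoop, the spoon rest and the glass pot where they are.

Things in the scene. Friction and masses are not known exactly. Their poses are not given: they have to be found in the camera images.
- tub_a: Lime green plastic tub, 120 (x) x 140 (y) x 90 mm high, walls 4 mm, 1.3 kg, loose on the counter. Origin: centre of its underside, z up; its front (the lid's thumb ridge) faces its own -x, the hinge is at its +x top edge. The scoop lies beside this one: the one to open.
- tub_b: Lime green plastic tub, 120 (x) x 140 (y) x 90 mm high, walls 4 mm, 1.3 kg, loose on the counter. Origin: centre of its underside, z up; its front (the lid's thumb ridge) faces its own -x, the hinge is at its +x top edge. The other tub, alike; stays shut. Centres are at least 320 mm apart in y; either may be on the left.
- lid_a (a joint): Angle of tub_a's lid: 0 shut and level, 2.0 rad leaning back on its stop. Lid: plate 6 mm thick, 146 wide, reaching 130 mm forward of the hinge line (along tub y through hinge_a), underside at hinge height when shut. No spring, 70 to 120 g: falls shut below 1.45 rad, falls back open above 1.52. Pushing the ridge face 13 mm above the plate takes 2.5 to 5 N at first.
- lid_b (a joint): Angle of the lid of tub_b, made just like lid_a: 0 shut, grows as it opens. It stays shut.
- hinge_a (a point): point on tub_a in the middle of its hinge line: 62 mm behind (+x of the tub) the tub's centre, 90 mm above the counter; axes as the tub's
- ridge_a (a point): Point mid-front of the thumb ridge on lid_a; moves with the lid. Shut: 130 mm in front of the hinge line (tub -x), 20 mm above it. The ridge runs along the lid's front edge, 100 mm wide, 28 mm high above the plate (top at 124 mm): front face plane, upright, flush with the lid's edge; back sloping at 45 deg, so it cannot be pinched. Axes: the tub's when shut, turning with the lid
- ridge_b (a point): the same point on the lid of tub_b
- scoop: wooden scoop lying loose on the counter, 170 mm long (along its x), 30 mm high: round bowl of 56 mm across, centred 50 mm along +x, thin handle along -x. Origin on the counter level, 86 mm from the handle's end. It lies beside tub_a, at the tub's left (+y) side, about 130 mm from the tub's centre
- spoon_rest: shallow white ceramic spoon rest, loose, 100 mm across, 14 mm high, with a short tab on its -x side; origin at the centre of its underside. Stands further from the robot than the tubs
- glass_pot: small lidded glass storage pot, loose, 60 mm across, 75 mm high; origin at the centre of its underside. Stands further from the robot than the tubs
Mind the look-alikes: they are no part of the job. Leave any blue, pink or red look-alike of the tub_a alone.

How it is judged:
By the outcome, as a careful person would: the job done as asked, in the order asked, and still so for the second after the job is handed in, with the robot touching nothing.
It also fails if it takes over 45 s, if anything falls off the work surface, if the arm or the gripper's body presses on something with over 40 N, if the wrist force passes 120 N, or if a joint passes its speed limit or range.

### The arm

A 6-joint arm with a two-finger parallel gripper is mounted at the origin on the work surface. World frame = base frame: x ahead of the robot, y to its left, z up, the work surface at z = 0. Lengths are in mm, angles in rad, forces in N, time in s.
With the tool pointing down it reaches from about 400 to 925 mm from the base axis. Payload 12.5 kg.
Tool frame: the origin (TCP) lies midway between the tips of the shut fingers; the grasp point (between the pads) lies 19 mm behind it (env.tcp_to_grasp is the distance from the TCP to the grasp point, in mm); z points along the fingers, y is the line along which they close (so a half turn about z gives the same grasp; the last joint's range is limited). The gripper opens to 95 mm and grips with 3 to 60 N. Pads are 20 mm wide; open, the fingers measure 119 mm over their backs; the gripper's body (75 mm by 180 mm) begins 59 mm behind the grasp point.
Start: joints at [-1.322, 0.491, 1.559, -0, 1.092, -0.106], TCP at [217.151, -586.086, 179.661] pointing down, gripper open.
Joint ranges: [-3.1, 3.1], [-0.84, 2.19], [0.05, 2.79], [-1.13, 4.28], [0.06, 2.93], [-2.69, 2.69]. Speed limits (rad/s): [2.22, 2.22, 2.79, 3.14, 3.14, 3.14].

### API

Orientations are given as [roll, pitch, yaw] about the fixed x, y, z axes, in that order (R = Rz(yaw) Ry(pitch) Rx(roll)).
In Python, from cell import env gives the robot as it stands. The module is installed in compiled form; this text tells all that it offers.
- The arm moves only by the tool step_arm, never from a script. Its argument "plan" is a list that holds one entry, the list of rows, each a list of 5 numbers: the shift along the tool's x, y, z in mm, then the turn about the tool's z in degrees, then the opening, from -1 (shut) to 1 (fully open). A call has 1 to 8 rows; each row is the pose to reach, as a shift and turn from the pose commanded when the call began, along the tool's axes at that moment; what a row does not reach only later rows make up. A row lasts 1/12 s, in which the tool goes at most 41.7 mm and 7.16 degrees, less where a joint would pass 70% of its speed; a pose out of reach is approached as far as the arm can. A call with a gripper value outside its range is refused whole. The fingers move at their own pace and stop on an object; the grip force is fixed at half the most. Time passes only in rows, so rows that repeat a pose let the fingers close. It gives the time, the measured TCP pose, the force, the opening and the grip force at its end, in the units of the state.
- env.state(): the state, without advancing time (a new reading comes with each control period).
- env.read_camera(name): name is "side" or "top" or "wrist"; returns the picture (420x560x3 uint8, blue, green, red); there is no depth.
- env.get_calibration(name): a dict with "K" (3x3 intrinsics, pixels), "extrinsics" (4x4, takes a point from world to camera coordinates). Camera axes: x right, y up, looking along -z (the intrinsics and any distortion apply to the point x, -y, -z); pixel columns grow to the right and rows downward; lengths in mm; the calibration is good to about 2 mm. A picture is of the moment at which its call begins: read the wrist's pose just before it. get_calibration takes no time and is no camera call; for the wrist camera it gives the pose at the moment of the call.
- env.job_done(): hands the job in; it is judged then, once.
The state is a dict: "t": time; "joints": joint angles; "qvel": joint speeds; "tau": joint torques, N m; "eef_pos": TCP position; "tcp_rot": TCP orientation; "ft_force": force on the tool from outside, world axes, zero at the start; "moment": the same for the moment, N m; "opening": opening from 0.0 (shut) to 1.0 (fully open); "grip_force": force on a finger pad.
Only numpy, scipy, OpenCV 4.12 (cv2) and the standard library are available. Lean on these libraries where they do the work, as an engineer would, in place of code of your own. Each camera call takes 0.05 s, during which the arm holds its last target. There are 200 camera calls.

## Working session

There is one attempt and no reset: what is moved stays moved. The work goes in short steps, Python scripts to look and compute and a tool call to move; the robot and the scene stay as the last step left them, time stands still between calls to the robot, and variables do not carry over. Pictures are saved under pics/ and viewed, at most 10 in all, crops included, and the job is handed in when it is done.

Besides the shell and the picture viewer there is one more tool, called as name(argument=value, ...), one argument or row to a line, values as JSON. step_arm: Moves the arm, as the interface text tells. Its arguments: {"type":"object","properties":{"plan":{"type":"array"}},"required":["plan"]}

```bash
mkdir -p pics
python3 - <<'E'
from cell import env
import cv2,numpy as np
s=env.state();print(s['t'],s['eef_pos'],s['tcp_rot'],s['opening'])
for n in("top","side"):
    cv2.imwrite(f"pics/{n}0.png",env.read_camera(n))
    c=env.get_calibration(n);print(n,{k:np.round(v,3).tolist() if not isinstance(v,str) else v for k,v in c.items()})
E
```

```text
0.0 [ 217.08093049 -585.77482718  179.05787621] [-3.14044136e+00 -1.30802548e-04  3.54790148e-01] 1.0004605764213566
top {'K': [[477.791, 0.0, 280.576], [0.0, 477.791, 213.226], [0.0, 0.0, 1.0]], 'extrinsics': [[0.017, -1.0, 0.018, 79.472], [0.999, 0.018, 0.052, -499.259], [-0.052, 0.017, 0.999, -1185.135], [0.0, 0.0, 0.0, 1.0]]}
side {'K': [[395.427, 0.0, 279.993], [0.0, 395.427, 203.004], [0.0, 0.0, 1.0]], 'extrinsics': [[-0.959, -0.283, -0.02, 516.421], [0.175, -0.645, 0.744, -93.672], [-0.223, 0.71, 0.668, -958.374], [0.0, 0.0, 0.0, 1.0]]}
```

View pics/top0.png

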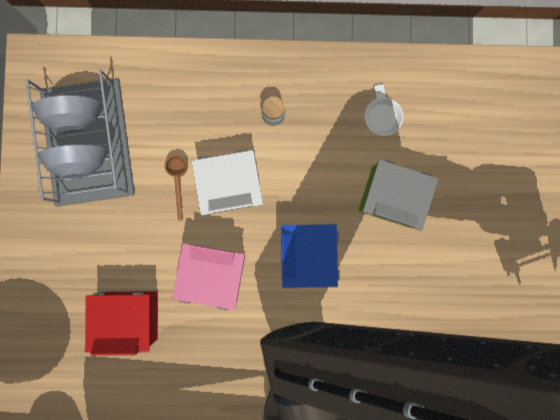

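View pics/side0.png

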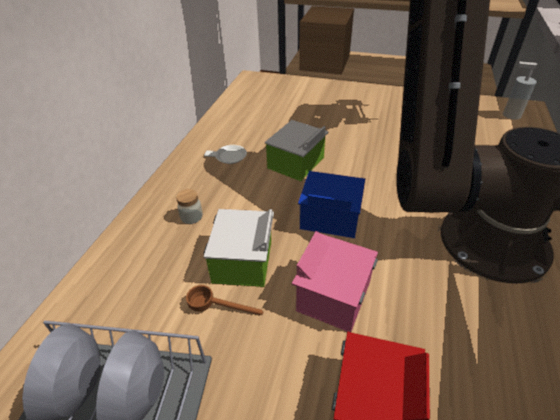

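The target is the green tub with the white lid at about (228,183) in the top view. The scoop lies at its left at (177,185), and the thumb ridge, at (230,203), faces the robot. The second green tub is at (400,195). Pink (210,275) and blue (310,255) look-alikes stand in front of it.

```bash
cat > h.py <<'E'
import numpy as np,cv2
from cell import env
def proj(n,P):
    c=env.get_calibration(n);q=(np.c_[np.atleast_2d(P),np.ones(len(np.atleast_2d(P)))]@np.array(c['extrinsics']).T)[:,:3]*[1,-1,-1]
    q=q@np.array(c['K']).T;return q[:,:2]/q[:,2:]
def tub(x,y,a,P):
    c,s=np.cos(a),np.sin(a);return np.array(P,float)@np.array([[c,s,0],[-s,c,0],[0,0,1]])+[x,y,0]
E
python3 - <<'E'
from h import *
from scipy.optimize import least_squares
im=cv2.imread('pics/top0.png')
m=((im.min(2)>125)).astype(np.uint8)
m[:, :185]=0;m[:,270:]=0;m[:140]=0;m[225:]=0
n,l,st,_=cv2.connectedComponentsWithStats(m);k=1+st[1:,4].argmax();print(st[k])
r=cv2.convexHull(np.argwhere(l==k)[:,::-1].astype(np.float32));box=cv2.boxPoints(cv2.minAreaRect(r));print(box)
L=[[62,73,96],[62,-73,96],[-68,-73,96],[-68,73,96]]
obs=np.array([[193,161],[254,151],[262,204],[202,214]],float)
obs=np.array([box[np.linalg.norm(box-o,axis=1).argmin()] for o in obs])
f=least_squares(lambda p:(proj('top',tub(p[0]*100,p[1]*100,p[2],L))-obs).ravel(),[7,1,.15])
x,y,a=f.x*[100,100,1];print(x,y,a,f.fun)
v=cv2.resize(im[130:235,150:290],None,fx=5,fy=5,interpolation=cv2.INTER_CUBIC)
for S,c in((L,(0,0,255)),([[-68,50,124],[-68,-50,124],[-68,-50,96],[-68,50,96]],(255,0,0))):
    cv2.polylines(v,[((proj('top',tub(x,y,a,S))-[150,130]+.5)*5).astype(int)],True,c,1)
cv2.imwrite('pics/fit.png',v)
print('side',proj('side',tub(x,y,a,L+[[-68,0,124]])))
E
```

```text
[ 185  140   85   85 5188]
[[185. 140.]
 [269. 140.]
 [269. 224.]
 [185. 224.]]
566.9746827270856 216.15006427719362 0.02111817985719187 [ 10.76237676  14.40995209 -10.73099563  14.37572191 -10.65533143
 -14.23382205  10.46163365 -14.06535912]
side [[199.15071122 250.73727219]
 [224.45096839 205.24085724]
 [277.55499055 214.45487721]
 [258.31121305 262.68906602]
 [267.99714994 227.9957155 ]]
```

View pics/fit.png

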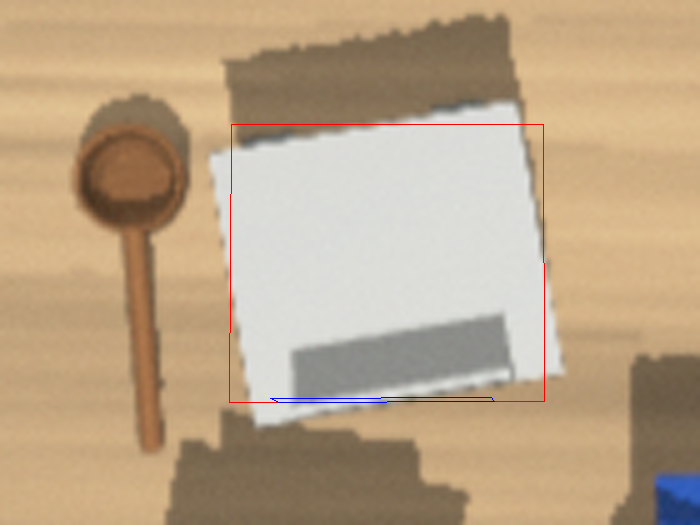

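Run:
```python
from h import *
from scipy.optimize import least_squares
L=[[62,73,96],[62,-73,96],[-68,-73,96],[-68,73,96]]
obs=np.array([[211,155],[517,100],[563,372],[256,427]])/5-.5+[150,130]
f=least_squares(lambda p:(proj('top',tub(p[0]*100,p[1]*100,p[2],L))-obs).ravel(),[5.7,2.1,.17])
x,y,a=f.x*[100,100,1];print(x,y,a,f.fun.round(1))
print('side',proj('side',tub(x,y,a,L+[[-68,0,124]])).round(0).tolist())
d=tub(x,y,a,[[-68-40,0,0],[-68,0,0],[62,0,0]]);print('pre,face,hinge',d)
s=env.state();print(s['eef_pos'],s['tcp_rot'],'turn',np.degrees(s['tcp_rot'][2]-a))
yw=s['tcp_rot'][2];D=d[0,:2]-s['eef_pos'][:2]
print('tool shift',D@[np.cos(yw),np.sin(yw)],D@[np.sin(yw),-np.cos(yw)])
```

```text
566.7384781154394 216.90564530864162 0.19357636758797334 [-0.4 -0.3  0.   0.1  0.5  0.2 -0.1  0.1]
side [[203.0, 256.0], [218.0, 208.0], [273.0, 211.0], [266.0, 259.0], [269.0, 224.0]]
pre,face,hinge [[460.75564513 196.12971902   0.        ]
 [500.00854624 203.82450654   0.        ]
 [627.58047483 228.83256595   0.        ]]
[ 217.09925978 -585.82255473  179.14792836] [-3.14064517e+00 -1.17412878e-04  3.54811773e-01] turn 9.238108265112361
tool shift 500.1405564632243 -648.5963431467829
```

step_arm(
  plan=[
    [[60,-30,-90,0,-1],[300,-140,-100,0,-1],[300,-140,-100,0,-1],[300,-140,-100,0,-1],[300,-140,-100,0,-1],[300,-140,-100,0,-1],[300,-140,-100,0,-1],[300,-140,-100,0,-1]],
  ],
)

```text
t: 0.77
eef_pos: [435.9, -363.8, 275.3]
tcp_rot: [-3.141, 0.0, 0.355]
ft_force: [0.8, -1.0, 0.1]
opening: 0.494
grip_force: 0.0
```

step_arm(
  plan=[
    [[0,0,0,0,-1],[168,-310,0,0,-1],[168,-310,0,0,-1],[168,-310,0,0,-1],[168,-310,0,0,-1],[168,-310,0,0,-1],[168,-310,0,0,-1],[168,-310,0,0,-1]],
  ],
)

```text
t: 1.43
eef_pos: [475.8, -75.1, 274.9]
tcp_rot: [3.142, 0.0, 0.354]
ft_force: [1.2, -0.2, 0.4]
opening: 0.009
grip_force: 0.0
```

step_arm(
  plan=[
    [[75,-250,0,0,-1],[75,-250,0,0,-1],[75,-250,0,0,-1],[75,-250,0,0,-1],[75,-250,0,0,-1],[75,-250,0,0,-1],[75,-250,0,0,-1],[75,-250,0,0,-1]],
  ],
)

```text
t: 2.1
eef_pos: [459.1, 185.9, 274.6]
tcp_rot: [-3.141, 0.001, 0.359]
ft_force: [0.1, -0.1, -0.8]
opening: 0.008
grip_force: 0.0
```

step_arm(
  plan=[
    [[0,0,0,7,-1],[0,0,0,9.24,-1],[0,0,0,9.24,-1],[0,0,0,9.24,-1]],
  ],
)

```text
t: 2.43
eef_pos: [459.8, 182.6, 274.9]
tcp_rot: [3.141, 0.0, 0.194]
ft_force: [-0.3, -0.1, 0.3]
opening: 0.001
grip_force: 0.0
```

step_arm(
  plan=[
    [[4,-13,60,0,-1],[4,-13,150,0,-1],[4,-13,168,0,-1],[4,-13,168,0,-1],[4,-13,168,0,-1],[4,-13,168,0,-1],[4,-13,168,0,-1],[4,-13,168,0,-1]],
  ],
)

```text
t: 3.1
eef_pos: [462.4, 197.2, 109.4]
tcp_rot: [-3.141, -0.004, 0.194]
ft_force: [0.7, 0.4, -0.2]
opening: 0.006
grip_force: 0.0
```

Run:
```python
from h import *
s=env.state();print(s['eef_pos'],s['tcp_rot'],s['ft_force'])
a=cv2.resize(env.read_camera('side')[170:310,180:340],None,fx=3,fy=3)
b=cv2.resize(env.read_camera('wrist'),(560,420))
cv2.imwrite('pics/n1.png',np.hstack([cv2.resize(a,(400,350)),cv2.resize(b,(400,350))]))
```

```text
[462.42177626 197.22662991 109.37371333] [-3.14142509 -0.00374191  0.19369572] [ 0.70674233  0.38114283 -0.24772089]
```

View pics/n1.png

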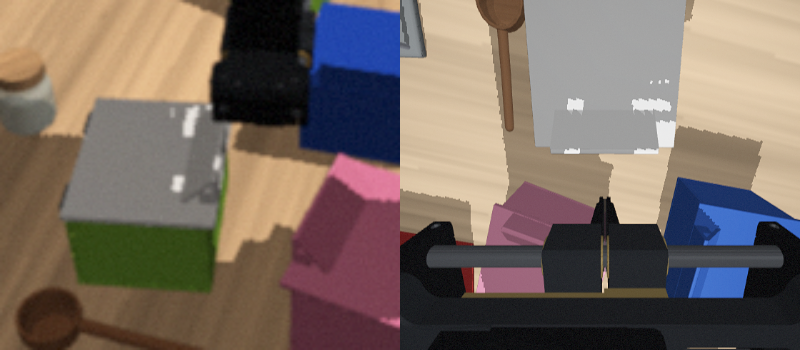

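The left half shows the shut fingers standing in front of the ridge, clear of pink and blue. The wrist view on the right shows the ridge at (605,130), square ahead of the fingertips at (605,200). Next I close in on the ridge.

step_arm(
  plan=[
    [[12,0,1,0,-1],[22,0,1,0,-1],[22,0,1,0,-1],[22,0,1,0,-1],[22,0,1,0,-1]],
  ],
)

```text
t: 3.62
eef_pos: [482.3, 201.3, 106.2]
tcp_rot: [3.141, 0.0, 0.194]
ft_force: [0.6, -0.8, -1.5]
opening: 0.003
grip_force: 0.0
```

step_arm(
  plan=[
    [[1,0,0,0,-1],[2,0,0,0,-1],[2,0,0,0,-1],[2,0,0,0,-1]],
  ],
)

```text
t: 3.95
eef_pos: [484.5, 201.8, 106.0]
tcp_rot: [3.141, 0.0, 0.194]
ft_force: [0.6, -0.3, 0.2]
opening: 0.007
grip_force: 0.0
```

step_arm(
  plan=[
    [[1,0,0,0,-1],[1,0,0,0,-1],[2,0,0,0,-1],[2,0,0,0,-1]],
  ],
)

```text
t: 4.28
eef_pos: [486.7, 202.2, 106.0]
tcp_rot: [3.142, -0.0, 0.194]
ft_force: [-0.7, -0.3, 0.2]
opening: 0.004
grip_force: 0.0
```

step_arm(
  plan=[
    [[1,0,0,0,-1],[1,0,0,0,-1],[1,0,0,0,-1]],
  ],
)

```text
t: 4.53
eef_pos: [487.6, 202.3, 106.0]
tcp_rot: [3.142, 0.0, 0.193]
ft_force: [-0.2, -0.4, 0.3]
opening: 0.007
grip_force: 0.0
```

step_arm(
  plan=[
    [[1,0,0,0,-1],[1,0,0,0,-1],[1,0,0,0,-1]],
  ],
)

```text
t: 4.78
eef_pos: [488.6, 202.5, 106.0]
tcp_rot: [3.142, -0.0, 0.193]
ft_force: [-0.2, 0.9, -0.0]
opening: 0.002
grip_force: 0.0
```

step_arm(
  plan=[
    [[1,0,0,0,-1],[1,0,0,0,-1],[1,0,0,0,-1]],
  ],
)

```text
t: 5.03
eef_pos: [489.6, 202.7, 106.0]
tcp_rot: [3.142, -0.0, 0.193]
ft_force: [0.6, 0.3, -0.4]
opening: 0.006
grip_force: 0.0
```

step_arm(
  plan=[
    [[1,0,0,0,-1],[1,0,0,0,-1],[1,0,0,0,-1]],
  ],
)

```text
t: 5.28
eef_pos: [490.5, 202.9, 106.0]
tcp_rot: [3.142, 0.0, 0.194]
ft_force: [0.3, 0.0, 0.7]
opening: 0.007
grip_force: 0.0
```

step_arm(
  plan=[
    [[1,0,0,0,-1],[1,0,0,0,-1],[1,0,0,0,-1]],
  ],
)

```text
t: 5.53
eef_pos: [491.5, 203.1, 106.0]
tcp_rot: [3.142, -0.0, 0.193]
ft_force: [0.3, 0.3, -0.6]
opening: 0.009
grip_force: 0.0
```

step_arm(
  plan=[
    [[1,0,0,0,-1],[1,0,0,0,-1],[1,0,0,0,-1]],
  ],
)

```text
t: 5.78
eef_pos: [492.5, 203.3, 106.0]
tcp_rot: [3.141, 0.0, 0.194]
ft_force: [-0.2, -0.1, 0.8]
opening: 0.005
grip_force: 0.0
```

step_arm(
  plan=[
    [[1,0,0,0,-1],[1,0,0,0,-1],[1,0,0,0,-1]],
  ],
)

```text
t: 6.03
eef_pos: [493.5, 203.5, 106.0]
tcp_rot: [3.142, -0.0, 0.194]
ft_force: [-0.3, 0.4, -0.5]
opening: 0.007
grip_force: 0.0
```

step_arm(
  plan=[
    [[1,0,0,0,-1],[1,0,0,0,-1],[1,0,0,0,-1]],
  ],
)

```text
t: 6.28
eef_pos: [494.5, 203.7, 106.0]
tcp_rot: [3.142, -0.0, 0.193]
ft_force: [0.0, -0.8, -0.5]
opening: 0.006
grip_force: 0.0
```

step_arm(
  plan=[
    [[1,0,0,0,-1],[1,0,0,0,-1],[1,0,0,0,-1]],
  ],
)

```text
t: 6.53
eef_pos: [495.5, 203.9, 106.0]
tcp_rot: [3.142, -0.0, 0.194]
ft_force: [-0.8, -0.6, -0.4]
opening: 0.007
grip_force: 0.0
```

Run:
```python
from h import *
F=[];s0=None
for i in range(1):
    a=env.read_camera('side');s=env.state();F.append(s['ft_force'])
print(F,s['eef_pos'])
b=env.read_camera('wrist')
cv2.imwrite('pics/n2.png',np.hstack([cv2.resize(a[190:260,230:310],(400,350),interpolation=cv2.INTER_CUBIC),cv2.resize(b[120:350,180:400],(400,350))]))
```

```text
[array([ 0.10745548, -0.26468176, -0.94364934])] [495.41368795 203.8598938  105.99397956]
```

View pics/n2.png

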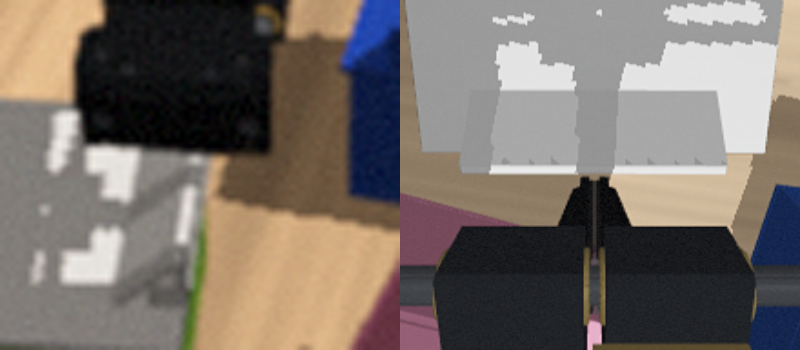

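The wrist view shows the tips at (595,178) just short of the ridge front edge at row 173, about 2 mm away. There's no contact yet.

step_arm(
  plan=[
    [[1,0,0,0,-1],[1,0,0,0,-1],[1,0,0,0,-1]],
  ],
)

```text
t: 6.88
eef_pos: [496.4, 204.1, 106.0]
tcp_rot: [3.142, -0.0, 0.194]
ft_force: [-0.3, -0.4, -0.3]
opening: 0.005
grip_force: 0.0
```

step_arm(
  plan=[
    [[1,0,0,0,-1],[1,0,0,0,-1],[1,0,0,0,-1]],
  ],
)

```text
t: 7.13
eef_pos: [497.4, 204.2, 106.0]
tcp_rot: [3.141, -0.0, 0.194]
ft_force: [0.1, 1.2, 0.7]
opening: 0.003
grip_force: 0.0
```

step_arm(
  plan=[
    [[1,0,0,0,-1],[1,0,0,0,-1],[1,0,0,0,-1]],
  ],
)

```text
t: 7.38
eef_pos: [498.4, 204.4, 106.0]
tcp_rot: [3.141, 0.0, 0.193]
ft_force: [-0.3, -0.7, 0.9]
opening: 0.004
grip_force: 0.0
```

step_arm(
  plan=[
    [[1,0,0,0,-1],[1,0,0,0,-1],[1,0,0,0,-1]],
  ],
)

```text
t: 7.63
eef_pos: [499.4, 204.6, 106.0]
tcp_rot: [3.141, -0.0, 0.193]
ft_force: [0.3, 0.2, 0.8]
opening: 0.003
grip_force: 0.0
```

Run:
```python
from h import *
b=env.read_camera('wrist');s=env.state()
# project candidate fingertip corners & the ridge edges in the wrist image
p=s['eef_pos'];a=.1936
print(p,s['ft_force'])
for dx in(0,5,10,15):print('tip+',dx,proj('wrist',p+dx*np.array([np.cos(a),np.sin(a),0])).round(1))
for n,P in(('ridge top front',[[-68,50,124],[-68,-50,124]]),('lid corner top',[[-68,73,96],[-68,-73,96]]),('plate bottom',[[-68,50,90]])):
    print(n,proj('wrist',tub(566.74,216.9,a,P)).round(1).tolist())
cv2.imwrite('pics/n3.png',cv2.resize(b[150:350,170:410],(780,650))[:600])
```

```text
[499.31976962 204.63095643 105.97324551] [-0.37488077 -0.55416381 -0.92223599]
tip+ 0 [[284.7 231.8]]
tip+ 5 [[284.7 225.5]]
tip+ 10 [[284.7 219.1]]
tip+ 15 [[284.7 212.6]]
ridge top front [[213.0, 240.9], [358.9, 241.0]]
lid corner top [[191.9, 226.2], [380.1, 226.4]]
plate bottom [[223.2, 223.5]]
```

View pics/n3.png

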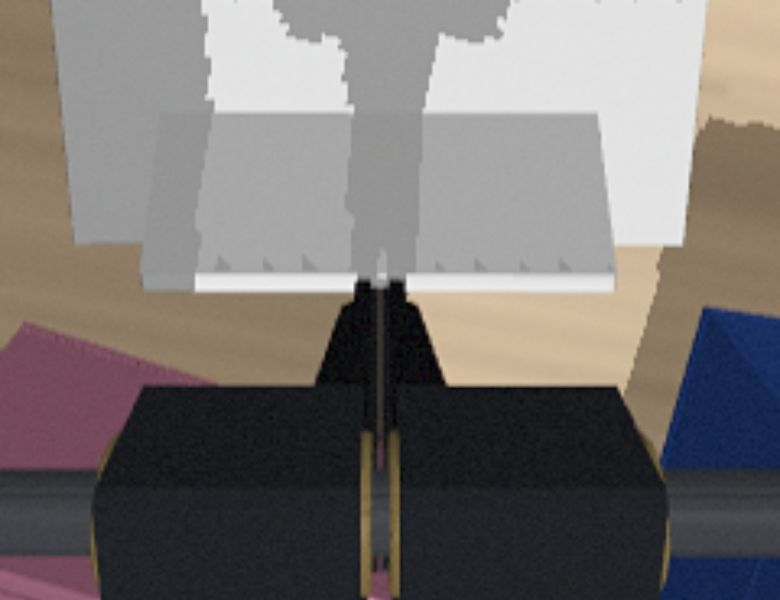

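Wrist picture: the ridge top front edge is at row ~239 px in the full frame, against 241 predicted. So the face is about 1 mm further away than estimated. The fingertips at (380,285) appear to meet it, but there's no force yet, so I keep feeling forward.

step_arm(
  plan=[
    [[1,0,0,0,-1],[1,0,0,0,-1],[1,0,0,0,-1]],
  ],
)

```text
t: 7.93
eef_pos: [500.3, 204.8, 106.0]
tcp_rot: [3.142, 0.0, 0.194]
ft_force: [0.3, 0.0, 0.5]
opening: 0.007
grip_force: 0.0
```

step_arm(
  plan=[
    [[1,0,0,0,-1],[1,0,0,0,-1],[1,0,0,0,-1]],
  ],
)

```text
t: 8.18
eef_pos: [501.3, 205.0, 106.0]
tcp_rot: [3.142, 0.0, 0.194]
ft_force: [0.5, 0.3, -0.1]
opening: 0.006
grip_force: 0.0
```

Run:
```python
from h import *
F=[]
for i in range(3): b=env.read_camera('wrist');s=env.state();F.append(s['ft_force'])
print(np.mean(F,0),s['eef_pos'],s['t'])
c=np.array(env.get_calibration('wrist')['extrinsics']);print('cam',-c[:3,:3].T@c[:3,3])
g=b[200:260].max(2).astype(int)
for col in(230,260,272,300,320,345):print(col,g[:,col].tolist()[20:50])
```

```text
[ 0.11326833  0.4277805  -0.29008245] [501.25554916 205.01738289 105.96241167] 8.3333
cam [582.88019794 219.72789285 311.07981534]
230 [169, 170, 156, 144, 148, 148, 148, 147, 148, 148, 147, 147, 149, 146, 145, 144, 175, 222, 238, 238, 243, 229, 182, 137, 140, 140, 142, 140, 142, 143]
260 [167, 166, 168, 166, 168, 167, 167, 168, 167, 168, 167, 166, 167, 168, 166, 166, 177, 214, 230, 232, 236, 224, 178, 135, 143, 140, 140, 139, 140, 140]
272 [166, 167, 168, 167, 168, 167, 167, 168, 168, 166, 167, 167, 167, 167, 167, 164, 168, 210, 231, 231, 235, 223, 179, 134, 141, 143, 141, 145, 146, 148]
300 [165, 169, 167, 167, 167, 166, 168, 168, 166, 167, 166, 168, 167, 167, 166, 165, 171, 211, 228, 230, 233, 234, 220, 211, 211, 213, 217, 220, 189, 95]
320 [166, 168, 166, 167, 168, 167, 165, 167, 166, 168, 167, 168, 167, 168, 166, 167, 173, 212, 229, 229, 232, 233, 219, 213, 214, 212, 211, 208, 207, 206]
345 [166, 168, 167, 168, 166, 167, 167, 168, 167, 167, 167, 167, 167, 168, 168, 155, 163, 211, 227, 227, 231, 234, 219, 207, 207, 209, 210, 211, 212, 212]
```

Run:
```python
from h import *
b=env.read_camera('wrist');a=env.read_camera('side');s=env.state();p=s['eef_pos']
u=np.array([np.cos(.1936),np.sin(.1936),0])
print([proj('wrist',p+dx*u+[0,0,dz]).round(1).tolist() for dz in(0,18,40) for dx in(0,10)])
print('side tip',proj('side',p),s['ft_force'])
cv2.imwrite('pics/n4.png',np.hstack([cv2.resize(b[210:265,255:315],(440,400),interpolation=cv2.INTER_NEAREST),cv2.resize(a[180:260,220:300],(360,400),interpolation=cv2.INTER_CUBIC)]))
```

```text
[[[284.8, 231.7]], [[284.7, 219.0]], [[284.6, 241.6]], [[284.6, 228.0]], [[284.4, 256.2]], [[284.4, 241.2]]]
side tip [[268.6830791  230.54145715]] [-0.10212273  0.16659931 -0.10071996]
```

View pics/n4.png

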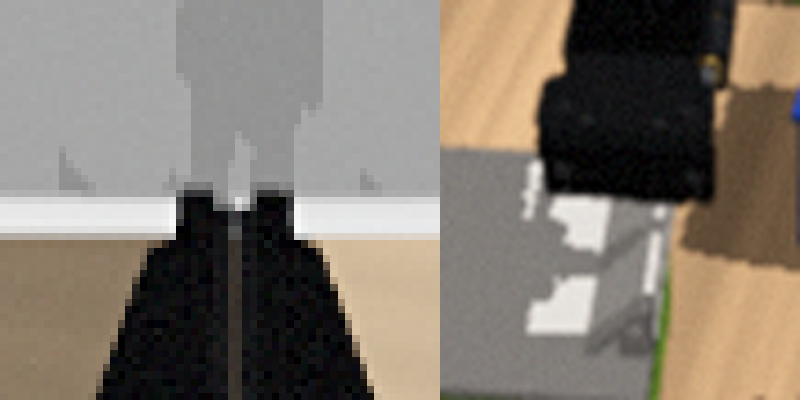

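Picture: the tip outline at (235,190) covers the whole ridge top land with no contact force. The real fingertips must therefore be above the ridge, higher than the TCP reading suggests. I'll step down and feel for the ridge top.

step_arm(
  plan=[
    [[0,0,1,0,-1],[0,0,2,0,-1],[0,0,2,0,-1],[0,0,2,0,-1]],
  ],
)

```text
t: 8.77
eef_pos: [501.3, 205.0, 103.9]
tcp_rot: [3.142, 0.0, 0.193]
ft_force: [-0.2, -0.2, -0.1]
opening: 0.003
grip_force: 0.0
```

step_arm(
  plan=[
    [[0,0,1,0,-1],[0,0,2,0,-1],[0,0,2,0,-1],[0,0,2,0,-1]],
  ],
)

```text
t: 9.1
eef_pos: [501.3, 205.0, 101.9]
tcp_rot: [3.142, 0.0, 0.193]
ft_force: [-0.2, -0.4, 1.1]
opening: 0.002
grip_force: 0.0
```

step_arm(
  plan=[
    [[0,0,1,0,-1],[0,0,1,0,-1],[0,0,1,0,-1]],
  ],
)

```text
t: 9.35
eef_pos: [501.3, 205.0, 100.9]
tcp_rot: [3.142, 0.0, 0.194]
ft_force: [-0.0, -1.0, -0.3]
opening: 0.009
grip_force: 0.0
```

step_arm(
  plan=[
    [[0,0,1,0,-1],[0,0,1,0,-1],[0,0,1,0,-1]],
  ],
)

```text
t: 9.6
eef_pos: [501.3, 205.0, 99.9]
tcp_rot: [3.141, 0.0, 0.193]
ft_force: [1.1, 0.6, 1.0]
opening: 0.002
grip_force: 0.0
```

step_arm(
  plan=[
    [[0,0,1,0,-1],[0,0,1,0,-1],[0,0,1,0,-1]],
  ],
)

```text
t: 9.85
eef_pos: [501.3, 205.0, 98.9]
tcp_rot: [3.141, 0.0, 0.194]
ft_force: [0.3, -0.9, 0.4]
opening: 0.008
grip_force: 0.0
```

step_arm(
  plan=[
    [[-12,0,0,0,-0.4],[-12,0,0,0,-0.4],[-12,0,0,0,-0.4],[-12,0,0,0,-0.4],[-12,0,0,0,-0.4],[-12,0,0,0,-0.4]],
  ],
)

```text
t: 10.35
eef_pos: [489.9, 202.8, 99.0]
tcp_rot: [3.142, -0.0, 0.193]
ft_force: [-0.3, -0.0, 0.1]
opening: 0.293
grip_force: 0.0
```

Run:
```python
from h import *
b=env.read_camera('wrist');s=env.state();p=s['eef_pos'];print(p,s['opening'],s['ft_force'])
u=np.array([np.cos(.1936),np.sin(.1936),0])
for dz in(0,19,30): print(dz,[proj('wrist',p+dx*u+[0,0,dz])[0].round(1).tolist() for dx in(-10,0,10)])
print(proj('wrist',tub(566.74+1.2,217.1,.1936,[[-68,50,124],[-68,-50,124],[-68,50,96],[-68,73,96]])).round(1).tolist())
cv2.imwrite('pics/n5.png',cv2.resize(b[200:320,205:365],(800,600),interpolation=cv2.INTER_CUBIC))
```

```text
[489.79959209 202.76395707  98.98022452] 0.2967948168726635 [ 0.34025944 -0.15735729 -0.14880268]
0 [[284.7, 244.1], [284.7, 231.7], [284.7, 219.1]]
19 [[284.6, 255.5], [284.6, 242.2], [284.6, 228.5]]
30 [[284.5, 263.1], [284.5, 249.2], [284.4, 234.8]]
[[209.3, 229.8], [362.6, 229.9], [218.7, 215.8], [187.7, 215.8]]
```

View pics/n5.png

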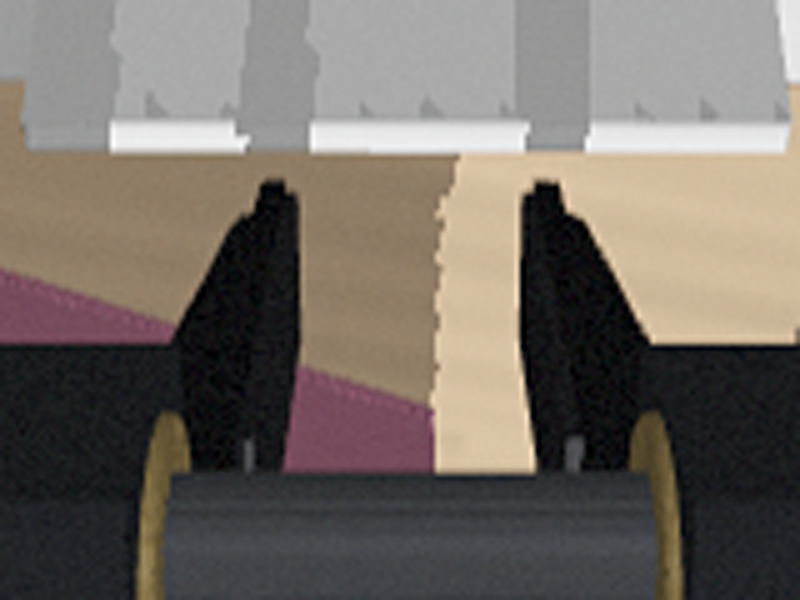

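The fingers are spread 28 mm but 44 px apart, which puts their tips at about z=130 with the TCP reading 99. So the tips sit about 30 mm above the reported TCP, consistent with no contact so far. I'll confirm by touching the ridge top.

step_arm(
  plan=[
    [[8,0,0,0,-1],[8,0,0,0,-1],[8,0,2,0,-1],[8,0,3,0,-1],[8,0,3,0,-1],[8,0,3,0,-1]],
  ],
)

```text
t: 10.9
eef_pos: [497.2, 204.2, 95.9]
tcp_rot: [3.141, 0.0, 0.194]
ft_force: [-0.7, 0.6, 0.2]
opening: 0.004
grip_force: 0.0
```

step_arm(
  plan=[
    [[0,0,1,0,-1],[0,0,1,0,-1],[0,0,1,0,-1]],
  ],
)

```text
t: 11.15
eef_pos: [497.3, 204.2, 95.0]
tcp_rot: [3.141, -0.0, 0.194]
ft_force: [-0.6, 0.2, 0.0]
opening: 0.002
grip_force: 0.0
```

step_arm(
  plan=[
    [[0,0,1,0,-1],[0,0,1,0,-1],[0,0,1,0,-1]],
  ],
)

```text
t: 11.4
eef_pos: [497.3, 204.2, 93.9]
tcp_rot: [3.141, 0.0, 0.193]
ft_force: [0.1, 0.4, 1.2]
opening: 0.002
grip_force: 0.0
```

step_arm(
  plan=[
    [[0,0,0.5,0,-1],[0,0,1,0,-1],[0,0,1,0,-1]],
  ],
)

```text
t: 11.65
eef_pos: [497.3, 204.2, 92.9]
tcp_rot: [3.141, 0.0, 0.193]
ft_force: [0.1, 0.4, 0.2]
opening: 0.002
grip_force: 0.0
```

step_arm(
  plan=[
    [[0,0,0.5,0,-1],[0,0,1,0,-1],[0,0,1,0,-1]],
  ],
)

```text
t: 11.9
eef_pos: [497.3, 204.3, 91.9]
tcp_rot: [3.141, 0.0, 0.194]
ft_force: [-0.0, 0.4, -1.0]
opening: 0.005
grip_force: 0.0
```

step_arm(
  plan=[
    [[0,0,0.5,0,-1],[0,0,1,0,-1],[0,0,1,0,-1]],
  ],
)

```text
t: 12.15
eef_pos: [497.3, 204.2, 90.9]
tcp_rot: [3.141, 0.0, 0.194]
ft_force: [-1.1, 0.0, -0.5]
opening: 0.002
grip_force: 0.0
```

step_arm(
  plan=[
    [[0,0,0.5,0,-1],[0,0,1,0,-1],[0,0,1,0,-1]],
  ],
)

```text
t: 12.4
eef_pos: [497.3, 204.2, 89.9]
tcp_rot: [3.141, 0.0, 0.194]
ft_force: [-0.6, 0.4, 0.1]
opening: 0.002
grip_force: 0.0
```

step_arm(
  plan=[
    [[0,0,0.5,0,-1],[0,0,1,0,-1],[0,0,1,0,-1]],
  ],
)

```text
t: 12.65
eef_pos: [497.4, 204.3, 89.2]
tcp_rot: [3.142, -0.0, 0.194]
ft_force: [-1.4, -0.4, 3.0]
opening: 0.003
grip_force: 1.7
```

Run:
```python
from h import *
F=[]
for i in range(4): b=env.read_camera('wrist');s=env.state();F.append(s['ft_force'])
p=s['eef_pos'];print(p,np.mean(F,0),s['t'])
print(proj('wrist',tub(566.74+1.2,217.1,.1936,[[-68,50,124],[-68,-50,124],[-68,73,96],[-68,-73,96]])).round(1).tolist())
a=env.read_camera('side')
cv2.imwrite('pics/n6.png',np.hstack([cv2.resize(b[205:265,180:390],(560,560),interpolation=cv2.INTER_NEAREST),cv2.resize(a[200:280,230:265],(240,560),interpolation=cv2.INTER_CUBIC)]))
```

```text
[497.42394865 204.27576169  89.17931316] [-1.68114974 -0.29756852  3.34257631] 12.85
[[206.4, 247.1], [365.6, 247.2], [184.5, 230.4], [387.6, 230.7]]
```

View pics/n6.png

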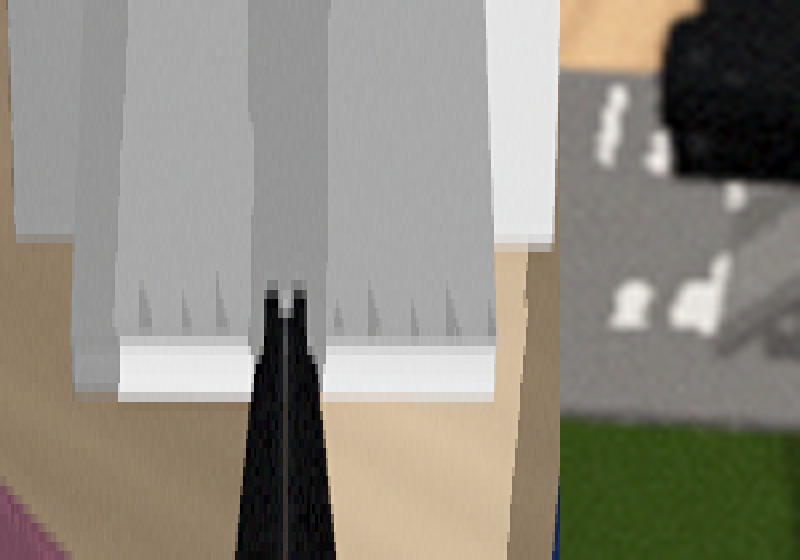

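Contact with the ridge top (z=124) came at a TCP reading of 89.3. The picture shows the tips at (285,300) resting on the ridge's light top land, rows 345-392. So the tips are about 34.7 mm above the reported TCP, and I'll redo the approach with that correction.

step_arm(
  plan=[
    [[0,0,-5,0,-1],[-16,0,-5,0,-1],[-16,0,-5,0,-1],[-16,0,17,0,-1],[-16,0,17,0,-1],[-16,0,17,0,-1],[-11,0,17,0,-1],[-11,0,17,0,-1]],
  ],
)

```text
t: 13.57
eef_pos: [488.0, 202.4, 72.7]
tcp_rot: [3.142, -0.002, 0.193]
ft_force: [1.0, 0.2, -0.7]
opening: 0.005
grip_force: 0.0
```

step_arm(
  plan=[
    [[1,0,0,0,-1],[2,0,0,0,-1],[2,0,0,0,-1],[2,0,0,0,-1]],
  ],
)

```text
t: 13.9
eef_pos: [488.6, 202.5, 72.1]
tcp_rot: [3.142, -0.0, 0.194]
ft_force: [-0.3, 0.2, 0.2]
opening: 0.003
grip_force: 0.0
```

step_arm(
  plan=[
    [[0.5,0,0,0,-1],[1,0,0,0,-1],[1,0,0,0,-1]],
  ],
)

```text
t: 14.15
eef_pos: [489.4, 202.7, 72.0]
tcp_rot: [3.141, 0.0, 0.193]
ft_force: [-0.7, -0.6, 1.3]
opening: 0.007
grip_force: 0.5
```

step_arm(
  plan=[
    [[0.5,0,0,0,-1],[0.5,0,0,0,-1],[0.5,0,0,0,-1]],
  ],
)

```text
t: 14.4
eef_pos: [489.4, 202.7, 72.0]
tcp_rot: [3.141, 0.001, 0.194]
ft_force: [-5.2, -1.2, 3.7]
opening: 0.004
grip_force: 2.5
```

step_arm(
  plan=[
    [[0.5,0,0,0,-1],[0.5,0,0,0,-1],[0.5,0,0,0,-1]],
  ],
)

```text
t: 14.65
eef_pos: [489.4, 202.7, 71.9]
tcp_rot: [3.141, 0.002, 0.194]
ft_force: [-8.2, -1.1, 5.6]
opening: 0.003
grip_force: 3.8
```

step_arm(
  plan=[
    [[0.5,0,0,0,-1],[0.5,0,0,0,-1],[0.5,0,0,0,-1]],
  ],
)

```text
t: 14.9
eef_pos: [489.4, 202.7, 71.9]
tcp_rot: [3.141, 0.003, 0.194]
ft_force: [-9.4, -1.4, 5.7]
opening: 0.005
grip_force: 4.9
```

Firm contact at x=489.4, with the face about 11 mm ahead of the TCP. The finger is also pressing down, so I'll ease off and then follow the arc about the hinge.

step_arm(
  plan=[
    [[-0.5,0,-1,0,-1],[-1,0,-2,0,-1],[-1,0,-3,0,-1],[-1,0,-3,0,-1]],
  ],
)

```text
t: 15.23
eef_pos: [490.0, 202.8, 75.1]
tcp_rot: [3.141, 0.0, 0.194]
ft_force: [-2.7, -0.5, 0.8]
opening: 0.003
grip_force: 1.6
```

Run:
```python
import numpy as np
s0=16.7;r0=np.hypot(130,s0);f=np.arctan2(s0,130)
for t in np.arange(0,1.76,.05):
    r=r0+.3*min(t/.3,1)+.7*t/1.6;print(round(t,2),round(130-r*np.cos(f+t),1),round(-(r*np.sin(f+t)-s0),1))
```

```text
0.0 0.0 -0.0
0.05 0.9 -6.5
0.1 2.2 -12.9
0.15 3.7 -19.3
0.2 5.6 -25.6
0.25 7.8 -31.8
0.3 10.3 -37.9
0.35 13.2 -43.8
0.4 16.4 -49.5
0.45 19.8 -55.2
0.5 23.5 -60.6
0.55 27.5 -65.8
0.6 31.7 -70.9
0.65 36.2 -75.7
0.7 40.9 -80.3
0.75 45.9 -84.6
0.8 51.0 -88.7
0.85 56.4 -92.5
0.9 61.9 -96.1
0.95 67.6 -99.4
1.0 73.5 -102.4
1.05 79.5 -105.1
1.1 85.7 -107.5
1.15 91.9 -109.5
1.2 98.3 -111.3
1.25 104.7 -112.8
1.3 111.2 -113.9
1.35 117.7 -114.7
1.4 124.3 -115.2
1.45 130.9 -115.3
1.5 137.5 -115.1
1.55 144.1 -114.6
1.6 150.6 -113.7
1.65 157.1 -112.6
1.7 163.6 -111.1
1.75 169.9 -109.3
```

step_arm(
  plan=[
    [[0.3,0,-3.4,0,-1],[0.8,0,-6.5,0,-1],[1.6,0,-9.8,0,-1],[2.3,0,-13,0,-1],[3.1,0,-16.2,0,-1],[3.1,0,-16.2,0,-1]],
  ],
)

```text
t: 15.73
eef_pos: [493.6, 203.5, 92.0]
tcp_rot: [3.142, -0.001, 0.194]
ft_force: [-1.2, -0.3, -0.1]
opening: 0.005
grip_force: 0.5
```

```bash
cat > look.py <<'E'
from h import *
import sys
b=env.read_camera('wrist');F=env.state();a=env.read_camera('side');s=env.state();p=s['eef_pos']
print(p,F['ft_force'].round(1),s['ft_force'].round(1),s['t'])
v=np.hstack([cv2.resize(b[180:280,180:390],(400,400)),cv2.resize(a[150:290,170:310],(400,400),interpolation=cv2.INTER_CUBIC)])
cv2.imwrite('pics/%s.png'%sys.argv[1],v)
C=a  # model lines in side view for several angles: free corners of lid
for th in np.arange(0,2.01,.1):
    P=[[62-130*np.cos(th)-6*0,yy,90+130*np.sin(th)] for yy in(73,-73)]
    if len(sys.argv)>2: print(round(th,1),proj('side',tub(567.9,217.1,.1936,P)).round(0).tolist())
E
python3 look.py n7
```

```text
[493.23513748 203.45389194  91.36364442] [-0.9  0.1 -1. ] [-1.4 -0.1 -0.3] 15.8333
```

View pics/n7.png

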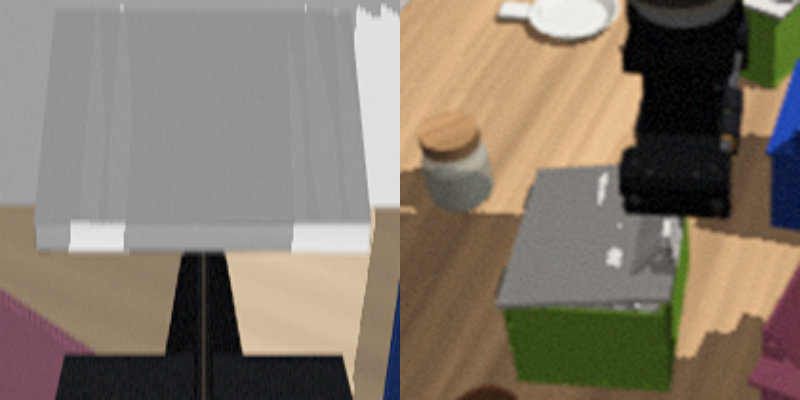

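The lid is rising: the ridge is 177 px wide in the wrist view, which puts it about 16 mm higher, with the finger against its front at (203,250). The side view on the right shows the lid front lifted a little and the tub in place. I continue along the arc.

step_arm(
  plan=[
    [[1.9,0,-6.3,0,-1],[4.1,0,-12.5,0,-1],[6.6,0,-18.6,0,-1],[9.5,0,-24.5,0,-1],[12.7,0,-30.2,0,-1],[16.1,0,-35.9,0,-1],[19.8,0,-41.3,0,-1],[19.8,0,-41.3,0,-1]],
  ],
)

```text
t: 16.5
eef_pos: [513.6, 207.4, 133.7]
tcp_rot: [-3.142, -0.002, 0.193]
ft_force: [-1.9, -0.7, 1.3]
opening: 0.006
grip_force: 1.2
```

```bash
cat > ang.py <<'E'
from h import *
# lid angle: compare the wrist image's edges with the lid outline + ridge drawn at each angle
from h import *
def ring(th,x,y,a):
    def L(u,yy,h): return [62-u*np.cos(th)+h*np.sin(th),yy,90+u*np.sin(th)+h*np.cos(th)]
    return [tub(x,y,a,[L(*q) for q in seg]) for seg in ([(130,50,34),(130,-50,34)],[(126,50,34),(126,-50,34)],[(0,73,6),(130,73,6)],[(0,-73,6),(130,-73,6)],[(130,73,6),(130,50,6)],[(130,-73,6),(130,-50,6)],[(130,50,34),(102,50,6)],[(130,-50,34),(102,-50,6)])]
def score(im,n,th,x=567.9,y=217.1,a=.1936):
    g=cv2.GaussianBlur(im,(3,3),0).astype(np.float32);m=np.max([np.hypot(cv2.Sobel(g[...,c],5,1,0),cv2.Sobel(g[...,c],5,0,1)) for c in range(3)],0);m=np.minimum(m,150)
    v=[]
    for s in ring(th,x,y,a):
        t=np.linspace(0,1,60)[:,None];q=proj(n,s[0]*(1-t)+s[1]*t).round().astype(int)
        ok=(q[:,0]>=0)&(q[:,0]<560)&(q[:,1]>=0)&(q[:,1]<420);v+=list(m[q[ok,1],q[ok,0]])
    return np.mean(v) if len(v)>60 else 0
b=env.read_camera('wrist');W=np.arange(0,2.05,.05)
sw=np.array([score(b,'wrist',t) for t in W])
a=env.read_camera('side');ss=np.array([score(a,'side',t) for t in W]);s=env.state()
print(s['eef_pos'].round(1),s['ft_force'].round(1),s['t'])
for n,z in(('wrist',sw),('side',ss)):
    k=z.argsort()[::-1][:4];print(n,[(round(W[i],2),round(float(z[i]),1)) for i in k])
E
python3 ang.py
```

```text
[512.5 207.2 132.6] [-0.1 -0.1 -0.2] 16.6
wrist [(np.float64(0.45), 91.2), (np.float64(0.4), 79.4), (np.float64(0.35), 74.3), (np.float64(0.3), 70.3)]
side [(np.float64(0.05), 113.7), (np.float64(0.0), 110.4), (np.float64(0.1), 100.8), (np.float64(0.15), 92.2)]
```

```bash
python3 ang.py
```

```text
[512.2 207.1 132.2] [-1.6 -0.3  0.8] 16.7
wrist [(np.float64(0.45), 93.8), (np.float64(0.4), 78.8), (np.float64(0.35), 72.1), (np.float64(0.3), 66.7)]
side [(np.float64(0.05), 114.2), (np.float64(0.0), 114.1), (np.float64(0.1), 101.6), (np.float64(0.15), 90.8)]
```

step_arm(
  plan=[
    [[4,0,-5.2,0,-1],[8.2,0,-10.3,0,-1],[12.7,0,-15.1,0,-1],[17.4,0,-19.7,0,-1],[22.4,0,-24,0,-1],[27.5,0,-28.1,0,-1],[32.9,0,-31.9,0,-1],[32.9,0,-31.9,0,-1]],
  ],
)

```text
t: 17.37
eef_pos: [546.1, 213.8, 165.2]
tcp_rot: [-3.142, -0.002, 0.193]
ft_force: [-1.5, -0.5, 0.3]
opening: 0.003
grip_force: 0.7
```

```bash
sed -i 's/,.05)$/,.025)/; s/2.05,.05/2.05,.025/' ang.py; python3 ang.py
```

```text
[544.8 213.6 164.3] [-0.1 -0.3  1.4] 17.4667
wrist [(np.float64(0.8), 68.7), (np.float64(0.78), 66.1), (np.float64(0.75), 48.4), (np.float64(0.02), 46.6)]
side [(np.float64(0.55), 100.8), (np.float64(0.52), 96.4), (np.float64(0.5), 96.3), (np.float64(0.58), 93.8)]
```

step_arm(
  plan=[
    [[5.5,0,-3.6,0,-1],[11.2,0,-6.9,0,-1],[17.1,0,-9.9,0,-1],[23.1,0,-12.6,0,-1],[29.3,0,-15,0,-1],[35.5,0,-17,0,-1],[41.9,0,-18.8,0,-1],[41.9,0,-18.8,0,-1]],
  ],
)

```text
t: 18.13
eef_pos: [587.2, 221.8, 183.4]
tcp_rot: [3.142, -0.001, 0.193]
ft_force: [-0.9, 0.1, 1.9]
opening: 0.004
grip_force: 0.7
```

```bash
python3 ang.py
```

```text
[586.  221.6 183.1] [-1.4 -0.4  1.5] 18.2333
wrist [(np.float64(1.12), 58.3), (np.float64(0.9), 55.9), (np.float64(1.15), 49.7), (np.float64(0.82), 49.6)]
side [(np.float64(0.0), 88.5), (np.float64(0.02), 85.3), (np.float64(1.15), 84.1), (np.float64(0.05), 82.3)]
```

step_arm(
  plan=[
    [[6.4,0,-1.3,0,-1],[12.9,0,-2.2,0,-1],[19.4,0,-2.8,0,-1],[26,0,-3,0,-1],[32.6,0,-2.8,0,-1],[39.2,0,-2.2,0,-1],[45.8,0,-1.4,0,-1],[45.8,0,-1.4,0,-1]],
  ],
)

```text
t: 18.9
eef_pos: [633.4, 230.8, 185.9]
tcp_rot: [-3.142, -0.004, 0.193]
ft_force: [0.1, -0.8, 9.8]
opening: 0.005
grip_force: 5.5
```

```bash
python3 ang.py
```

```text
[632.7 230.7 186. ] [ 1.4 -0.6  9.7] 19.0
wrist [(np.float64(1.28), 63.9), (np.float64(1.48), 62.2), (np.float64(1.3), 50.6), (np.float64(1.52), 50.3)]
side [(np.float64(0.0), 88.5), (np.float64(1.48), 87.1), (np.float64(1.5), 86.7), (np.float64(0.02), 84.9)]
```

Lid is at about 1.49 rad, nearly past balance. A short forward drag will tip it over.

step_arm(
  plan=[
    [[3,0,-0.5,0,-1],[7,0,-0.7,0,-1],[11,0,-0.6,0,-1],[15,0,-0.3,0,-1],[19,0,0.3,0,-1],[19,0,0.3,0,-1]],
  ],
)

```text
t: 19.5
eef_pos: [650.7, 234.3, 184.5]
tcp_rot: [-3.142, -0.001, 0.193]
ft_force: [0.2, -0.6, 7.3]
opening: 0.002
grip_force: 3.2
```

```bash
python3 ang.py
```

```text
[650.3 234.2 184.6] [ 0.5 -0.9  6.5] 19.6
wrist [(np.float64(1.65), 86.0), (np.float64(1.48), 64.6), (np.float64(1.68), 59.5), (np.float64(1.45), 53.7)]
side [(np.float64(1.6), 92.0), (np.float64(1.65), 89.4), (np.float64(0.0), 88.3), (np.float64(1.62), 85.1)]
```

step_arm(
  plan=[
    [[3,0,-1,0,-1],[4,0,-15,0,-1],[4,0,-50,0,-1],[0,0,-90,0,-1],[-60,0,-110,0,-1],[-100,0,-110,0,-1],[-140,0,-110,0,-1],[-140,0,-110,0,-1]],
  ],
)

```text
t: 20.27
eef_pos: [508.3, 206.7, 294.8]
tcp_rot: [-3.141, 0.001, 0.194]
ft_force: [-0.2, -0.4, -0.5]
opening: 0.007
grip_force: 0.0
```

```bash
python3 ang.py
python3 - <<'E'
from h import *
a=env.read_camera('side');o=cv2.imread('pics/side0.png');t=env.read_camera('top');o2=cv2.imread('pics/top0.png')
import ang
W=np.arange(-8,9,1)
im=a
# tub shift: correlate patches before/after (static items; tub's green sides in side view)
for n,A,B,(r0,r1,c0,c1) in(('tub front/left green side',o,a,(262,284,208,270)),('scoop side',o,a,(283,316,186,265)),('pot side',o,a,(188,224,175,205)),('rest side',o,a,(142,164,202,250)),('tubb side',o,a,(122,176,264,300)),('scoop top',o2,t,(148,222,162,190))):
    T=A[r0:r1,c0:c1];S=B[r0-10:r1+10,c0-10:c1+10];m=cv2.matchTemplate(S,T,cv2.TM_CCOEFF_NORMED);_,v,_,l=cv2.minMaxLoc(m);print(n,round(v,3),(l[0]-10,l[1]-10))
E
```

```text
[509.9 207.  295.3] [ 0.4  0.4 -0.3] 20.3667
wrist [(np.float64(1.15), 72.2), (np.float64(1.95), 72.0), (np.float64(1.18), 70.3), (np.float64(1.2), 68.6)]
side [(np.float64(2.0), 101.1), (np.float64(1.98), 98.1), (np.float64(1.95), 92.3), (np.float64(1.92), 88.8)]
[513.  207.3 293.8] [-0.3 -0.2  0.5] 20.5667
wrist [(np.float64(1.95), 102.0), (np.float64(1.18), 75.4), (np.float64(0.43), 73.5), (np.float64(1.2), 68.7)]
side [(np.float64(2.0), 102.1), (np.float64(1.98), 99.0), (np.float64(1.95), 94.1), (np.float64(1.92), 90.2)]
tub front/left green side 0.803 (1, -2)
scoop side 0.839 (1, -1)
pot side 0.461 (10, -10)
rest side 0.491 (10, 5)
tubb side 0.835 (9, 3)
scoop top 0.371 (8, -10)
```

step_arm(
  plan=[
    [[0,0,-30,0,-1],[0,0,-30,0,-1],[0,0,-30,0,-1],[0,0,-30,0,-1]],
  ],
)

```text
t: 20.9
eef_pos: [512.5, 207.2, 323.3]
tcp_rot: [3.141, 0.001, 0.193]
ft_force: [-0.7, -0.4, -0.7]
opening: 0.009
grip_force: 0.0
```

```bash
python3 ang.py; python3 -c "
from cell import env
print(env.job_done())"
```

```text
[512.1 207.1 323.2] [ 0.3 -0.   0. ] 21.0
wrist [(np.float64(1.95), 98.4), (np.float64(1.2), 77.9), (np.float64(1.18), 75.6), (np.float64(2.0), 73.9)]
side [(np.float64(2.0), 103.6), (np.float64(1.98), 101.4), (np.float64(1.95), 97.9), (np.float64(1.92), 94.3)]
the job is handed in; nothing more can be done
None
```

I pushed tub_a's lid up and over; the cameras put it at about 2.0 rad, leaning back by itself, and I handed the job in at 21 s with the arm clear. The tub shifted at most a pixel or two in the side view. The arm went near no other object, but I could not confirm the other tub, spoon rest and pot by image because the before/after match was poor.

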